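# Stack the spacer and the clamp cap on a cobbler's sanding spindle

## Robot

A 7-joint arm with a two-finger parallel gripper is mounted at the origin on the work surface. World frame = base frame: x ahead of the robot, y to its left, z up, the work surface at z = 0. Lengths are in m, angles in rad, forces in N, time in s.
With the tool pointing down it reaches from about 0.4 to 0.85 m from the base axis. Payload 10.4 kg.
Tool frame: the origin (TCP) lies midway between the tips of the shut fingers; the grasp point (between the pads) lies 19 mm behind it; z points along the fingers, y is the line along which they close (so a half turn about z gives the same grasp; the last joint's range is limited). The gripper opens to 85 mm and grips with 20 to 120 N. Pads are 22 mm wide; open, the fingers measure 114 mm over their backs; the gripper's body (76 mm by 85 mm) begins 54 mm behind the grasp point. The pads swing forward as they close: fully open they stand 13 mm farther back than shut.
Start: joints at [1.186, 0.332, -0.065, 1.46, 0.022, 1.35, -0.088], TCP at [0.221, -0.585, 0.231] pointing down, gripper open.
Joint ranges: [-2.6, 2.6], [-0.5, 2.12], [-1.47, 1.34], [0.16, 2.42], [-1.27, 4.41], [0.06, 2.06], [-2.6, 2.6]. Speed limits (rad/s): [2.22, 2.22, 2.79, 2.79, 3.14, 3.14, 3.14].

## Interface

Orientations are given as a unit quaternion [x, y, z, w].
In Python, from workcell import get_obs, camera, camera_params, hand_in gives the robot as it stands.
- The arm moves only by the tool carry_out, never from a script. Its argument "commands" is a list that holds one entry, the list of rows, each a list of 6 numbers: the shift along the tool's x, y, z in units of 40 mm (1.0 is 40 mm), then the turn, a rotation vector about the tool's x, y, z in units of 6 degrees (1.0 is 6 degrees). In form: [[[x, y, z, ax, ay, az], ...]]. A call has 1 to 20 rows; each row shifts and turns the commanded pose from where the row before left it, along the tool's axes as they then stand; what a row does not reach is not made up. A row lasts 1/12 s, in which the tool goes at most 41.7 mm and 7.16 degrees, less where a joint would pass 70% of its speed; a pose out of reach is approached as far as the arm can. A call is refused whole if a number of a shift passes 1 or a number of a turn 1, either way. A call with a gripper value outside its range is refused whole. "hand" is the closure, from -1 (fully open) to 1 (shut), set as the call begins (left out, the last holds). The fingers move at their own pace and stop on an object; "force" is the grip in N (left out, the last holds). Time passes only in rows, so rows that do not move let the fingers close. It gives the time, the measured TCP pose, the force, the opening and the grip force at its end, in the units of the state.
- get_obs(): the state, without advancing time (a new reading comes with each control period).
- camera(name): name is "scene" or "side" or "wrist"; returns the picture (420x560x3 uint8, red, green, blue); there is no depth.
- camera_params(name): a dict with "mtx" (3x3 intrinsics, pixels), "R" (3x3) and "t" (3): a world point X has camera coordinates R X + t. Camera axes: x right, y down, z forward; pixel columns grow to the right and rows downward; lengths in m; the calibration is good to about 2 mm. The wrist camera is an equidistant fisheye: a pixel r from the principal point sees the ray r / f radians off the axis. A picture is of the moment at which its call begins: read the wrist's pose just before it. camera_params takes no time and is no camera call; for the wrist camera it gives the pose at the moment of the call.
- hand_in(): hands the job in; it is judged then, once.
The state is a dict: "clock": time; "joint_pos": joint angles; "joint_velocities": joint speeds; "tau": joint torques, N m; "position": TCP position; "ee_rot": TCP orientation; "ft_force": force on the tool from outside, world axes, zero at the start; "torque": the same for the moment, N m; "grip_width": opening from 0.0 (shut) to 1.0 (fully open); "grasp_force": force on a finger pad.
Only numpy, scipy, OpenCV 4.12 (cv2) and the standard library are available. Lean on these libraries where they do the work, as an engineer would, in place of code of your own. Each camera call takes 0.05 s, during which the arm holds its last target. There are 200 camera calls.

## Task

The sanding wheel is already on the upright spindle: slip the thick orange spacer ring over the spindle so that it lies flat on the wheel, and only then put the black cap with the red knob over the spindle so that it sits flat on the orange spacer. Leave the thin blue ring where it is, and let go of everything at the end.

Things in the scene. Friction and masses are not known exactly. Their poses are not given: they have to be found in the camera images.
- stand: Fixed stand: green base plate 140 x 140 x 20 mm carrying a red-brown sanding wheel (90 mm diameter) whose flat top is 55 mm above the bench. A steel spindle, 14 mm in diameter, stands up from the wheel's centre: straight to 78 mm above the bench, then tapering to a 4 mm tip at 92 mm. Its place varies. Origin: on the spindle axis at bench level; z up.
- spacer: Loose thick orange plastic ring, 50 mm outer diameter, 30 mm bore, 20 mm high, about 60 g, lying flat on the bench; pinch it across its outside from above. Origin: centre of its underside; z along its axis. Seated, its underside is 55 mm above the bench.
- cap: Loose clamp cap, about 100 g, standing upright: black skirt 54 mm in diameter, 28 mm high, with a bore from below 30 mm wide, 22 mm deep; on top a red round knob 34 mm in diameter, 26 mm high (54 mm in all), to be pinched from above. Origin: centre of its underside; z up. Seated on the spacer, its underside is 75 mm above the bench.
- thin_ring: Leave alone: loose thin blue ring, 50 mm outer diameter, 30 mm bore, only 8 mm high, lying flat. Origin: centre of its underside. It, the spacer, the cap and a blue-and-white tin (68 mm diameter, 42 mm high) lie in four places that change round, at least 95 mm between centres; a shoe brush and a hammer lie farther off.
Mind the look-alikes: they are no part of the job. Of the things that look like the spacer, take the one that is nearest to the robot's base at the start.

How it is judged:
By the outcome, as a careful person would: the job done as asked, in the order asked, and still so for the second after the job is handed in, with the robot touching nothing.
It also fails if it takes over 50 s, if anything falls off the work surface, if the arm or the gripper's body presses on something with over 40 N, if the wrist force passes 120 N, or if a joint passes its speed limit or range.

## Working session

There is one attempt and no reset: what is moved stays moved. The work goes in short steps, Python scripts to look and compute and a tool call to move; the robot and the scene stay as the last step left them, time stands still between calls to the robot, and variables do not carry over. Pictures are saved under pics/ and viewed, at most 10 in all, crops included, and the job is handed in when it is done.

Besides the shell and the picture viewer there is one more tool, called after "Emit:" as name(argument=value, ...), one argument or row to a line, values as JSON. carry_out: Moves the arm, as the interface text tells. Its arguments: {"type":"object","properties":{"commands":{"type":"array"},"hand":{"type":"number"},"force":{"type":"number"}},"required":["commands"]}

```bash
ls; mkdir -p pics; python3 - <<'E'
from workcell import *
import cv2,numpy as np
for n in ["scene","side"]:
    im=camera(n); cv2.imwrite(f"pics/{n}0.png",im[:,:,::-1]); p=camera_params(n); print(n,np.round(p["mtx"],1).tolist(),np.round(-p["R"].T@p["t"],3))
im=np.hstack([cv2.imread("pics/scene0.png"),cv2.imread("pics/side0.png")]);cv2.imwrite("pics/both0.png",cv2.resize(im,(800,300),interpolation=cv2.INTER_AREA))
print(get_obs())
E
```

```text
pics
scene [[534.9, 0.0, 274.2], [0.0, 534.9, 210.7], [0.0, 0.0, 1.0]] [1.083 0.258 0.821]
side [[439.8, 0.0, 278.3], [0.0, 439.8, 208.1], [0.0, 0.0, 1.0]] [0.44  0.708 0.601]
{'clock': 0.1, 'joint_pos': array([ 1.18643086,  0.33278686, -0.06470857,  1.46082546,  0.02163116,
        1.34990833, -0.08847941]), 'joint_velocities': array([-1.41439769e-03, -2.46826648e-03, -4.62494182e-04, -1.62564032e-03,
        1.72802708e-04,  8.04688117e-04,  9.47688734e-06]), 'tau': array([ 2.11827304e-03, -6.26746130e+01,  4.95676801e-02, -3.92429566e+01,
        1.62340509e-02,  6.98360309e-03, -6.52307972e-05]), 'position': array([ 0.22108198, -0.58424601,  0.23062436]), 'ee_rot': array([ 9.83680222e-01,  1.79924544e-01, -1.51293875e-04, -5.96895599e-04]), 'ft_force': array([-0.21884565, -0.23039166, -0.11858603]), 'torque': array([-0.04153714,  0.02546395,  0.02543239]), 'grasp_force': 0.0, 'grip_width': 1.0012262390321036}
```

View pics/scene0.png

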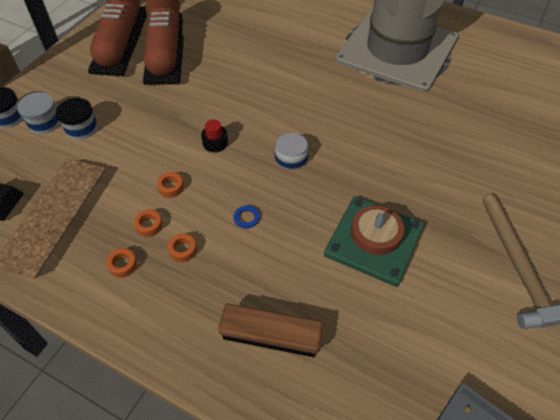

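View pics/side0.png

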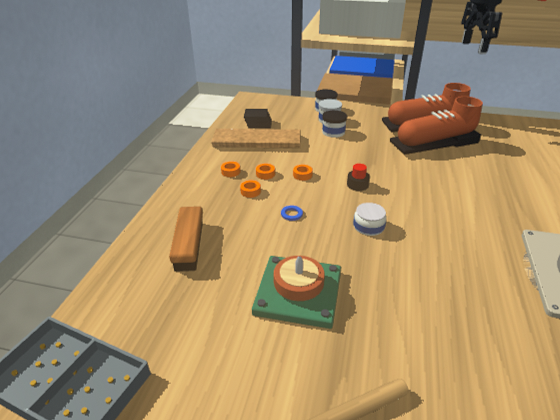

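Scene view: four orange rings at about (170,184), (148,222), (182,247) and (122,263). The cap is at (214,136), the blue ring at (247,216), the tin at (292,151) and the spindle at (379,220). In the side view the rings are at (302,172), (265,171), (250,188) and (230,169), the cap at (358,178) and the spindle at (299,265). I'll measure all of these and rank the rings by distance from the base.

```bash
cat > h.py <<'E'
import cv2,numpy as np
from workcell import *
def ray(p,uv):
    d=p["R"].T@np.linalg.solve(p["mtx"],[uv[0],uv[1],1.]); return -p["R"].T@p["t"],d/np.linalg.norm(d)
def onplane(p,uv,z):
    c,d=ray(p,uv); return c+d*(z-c[2])/d[2]
def blobs(im,lo,hi,amin=40):
    m=cv2.inRange(cv2.cvtColor(im,cv2.COLOR_BGR2HSV),lo,hi)
    m=cv2.morphologyEx(m,cv2.MORPH_CLOSE,np.ones((3,3)))
    cs,_=cv2.findContours(m,cv2.RETR_EXTERNAL,cv2.CHAIN_APPROX_NONE)
    out=[]
    for c in cs:
        c=cv2.convexHull(c); M=cv2.moments(c)
        if M["m00"]>amin: out.append((M["m10"]/M["m00"],M["m01"]/M["m00"],M["m00"]))
    return out
E
python3 - <<'E'
from h import *
R={"orange":((5,190,120),(14,255,255),.010),"blue":((112,150,60),(125,255,255),.004),"red":((0,200,80),(3,255,255),.041),"red2":((174,200,80),(180,255,255),.041),"green":((60,80,20),(95,255,255),.02)}
for n in ["scene","side"]:
    im=cv2.imread(f"pics/{n}0.png");p=camera_params(n)
    for k,(lo,hi,z) in R.items():
        for b in blobs(im,lo,hi):
            X=onplane(p,b[:2],z)
            if b[2]<8000 and np.hypot(*X[:2])<1.1: print(n,k,np.round(b,1),np.round(X[:2],4),"dist",round(np.hypot(*X[:2]),3))
a=cv2.imread("pics/scene0.png");b=cv2.imread("pics/side0.png")
A=cv2.resize(a[100:280,90:300],None,fx=1.9,fy=1.9);B=cv2.resize(a[190:290,320:440],(410,342))
cv2.imwrite("pics/crop1.png",np.hstack([A,B])[:, :800])
E
```

```text
scene orange [120.3 261.1 506.5] [ 0.7954 -0.2109] dist 0.823
scene orange [181.1 246.5 479. ] [ 0.7197 -0.1341] dist 0.732
scene orange [147.  221.7 441. ] [ 0.705  -0.2202] dist 0.739
scene orange [169.1 183.4 386. ] [ 0.6111 -0.2368] dist 0.655
scene red [212.4 129.1 196. ] [ 0.4717 -0.2222] dist 0.521
scene green [ 374.5  240.5 5205.5] [0.5504 0.1656] dist 0.575
side orange [250.6 188.6 237. ] [ 0.7192 -0.1343] dist 0.732
side orange [358.9 173.2  85. ] [ 0.4714 -0.2642] dist 0.54
side orange [302.1 172.7 197.5] [ 0.6121 -0.2339] dist 0.655
side orange [265.2 171.6 199.5] [ 0.7053 -0.218 ] dist 0.738
side orange [230.5 169.2 205. ] [ 0.7958 -0.209 ] dist 0.823
side blue [291.2 211.8 183.5] [ 0.6052 -0.0732] dist 0.61
side red [359.3 166.6  50.5] [ 0.4717 -0.2447] dist 0.531
side green [331.  270.9 202. ] [0.4889 0.1106] dist 0.501
side green [ 288.6  295.4 2747.5] [0.5526 0.1883] dist 0.584
```

View pics/crop1.png

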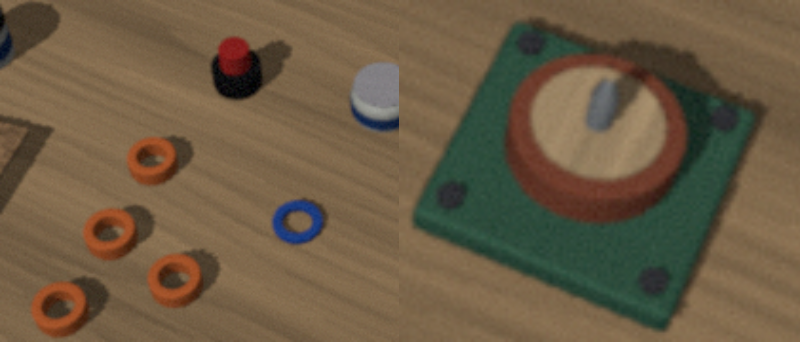

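Choice: the four orange rings are at scene (169,183) 0.655 m, (181,246) 0.732 m, (147,222) 0.739 m and (120,261) 0.823 m. The blue ring at (247,216) is not a candidate. The nearest is (169,183), at world (0.611,-0.236). The crop shows it as a thick orange ring lying flat and free-standing. Now I'll approach above it.

Emit:
carry_out(
  commands=[
    [[0.4, -0.15, 0, 0, 0, 0], [0.8, -0.3, 0, 0, 0, 0], [0.8, -0.3, 0, 0, 0, 0], [0.8, -0.3, 0, 0, 0, 0], [0.8, -0.3, 0, 0, 0, 0], [0.8, -0.3, 0, 0, 0, 0], [0.8, -0.3, 0, 0, 0, 0], [0.8, -0.3, 0, 0, 0, 0], [0.8, -0.3, 0, 0, 0, 0], [0.8, -0.3, 0, 0, 0, 0], [0.8, -0.3, 0, 0, 0, 0], [0.8, -0.3, 0.2, 0, 0, 0], [0.8, -0.3, 0.4, 0, 0, 0], [0.8, -0.3, 0.4, 0, 0, 0], [0.8, -0.3, 0.4, 0, 0, 0], [0.6, -0.3, 0.4, 0, 0, 0], [0, 0, 0.2, 0, 0, 0], [0, 0, 0, 0, 0, 0], [0, 0, 0, 0, 0, 0], [0, 0, 0, 0, 0, 0]],
  ],
  hand=-1,
)

```text
clock: 1.77
position: [0.6113, -0.2396, 0.1521]
ee_rot: [0.984, 0.179, 0.0, 0.001]
ft_force: [0.6, -1.4, 0.3]
grip_width: 1.003
grasp_force: 0.0
```

```bash
python3 - <<'E'
from h import *
p=camera_params("wrist");im=camera("wrist");cv2.imwrite("pics/w1.png",im[:,:,::-1]);o=get_obs()
print(o["clock"],o["position"],o["ee_rot"],o["joint_pos"].round(2)); print(p["mtx"].round(1).tolist(),(-p["R"].T@p["t"]).round(3),p["R"].round(3).tolist())
E
```

```text
1.8167 [ 0.61144519 -0.23963326  0.15239731] [9.83881071e-01 1.78822150e-01 3.94494838e-04 7.21589746e-04] [ 0.54  0.47 -0.32  1.46  0.15  1.24 -1.01]
[[325.2, 0.0, 277.0], [0.0, 325.2, 212.6], [0.0, 0.0, 1.0]] [ 0.681 -0.215  0.294] [[0.351, -0.936, 0.001], [-0.897, -0.336, 0.288], [-0.27, -0.102, -0.957]]
```

View pics/w1.png

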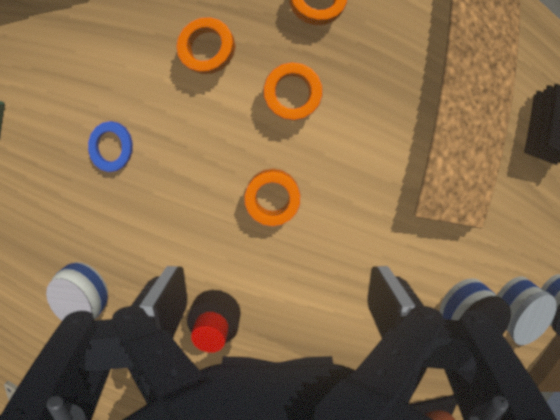

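The wrist picture shows the spacer at (272,198), the blue ring at (110,147), the cap at (212,325) and the tin at (77,290). The other orange rings are at (293,91), (205,45) and (318,5). I'll refine the spacer and cap positions.

```bash
cat >> h.py <<'E'
def wray(p,uv):
    m=p["mtx"];d=np.array([(uv[0]-m[0,2])/m[0,0],(uv[1]-m[1,2])/m[1,1]]);t=np.linalg.norm(d)
    v=np.array([*(d/t*np.sin(t)),np.cos(t)]) if t>1e-9 else np.array([0,0,1.])
    return -p["R"].T@p["t"],p["R"].T@v
def wplane(p,uv,z):
    c,d=wray(p,uv); return c+d*(z-c[2])/d[2]
def intool(o,X):
    from scipy.spatial.transform import Rotation as Ro
    return Ro.from_quat(o["ee_rot"]).inv().apply(np.array(X)-o["position"])/.04
E
python3 - <<'E'
from h import *
p=camera_params("wrist");o=get_obs();im=cv2.imread("pics/w1.png")
for k,lo,hi,z in [("orange",(5,190,100),(16,255,255),.012),("red",(0,200,80),(3,255,255),.045),("blue",(112,150,60),(125,255,255),.005)]:
    for b in blobs(im,lo,hi,300):
        X=wplane(p,b[:2],z);print(k,np.round(b,0),X[:2].round(4),"tool units",intool(o,[X[0],X[1],.004]).round(2))
# stand from scene+side: spindle tip and base by two-view
S=camera_params("scene");c,d=ray(S,(380.9,214.3));print("tip",onplane(S,(380.9,214.3),.09)[:2],"base",onplane(S,(378.8,228),.055)[:2])
E
```

```text
orange [ 272.  197. 2393.] [ 0.6134 -0.2359] tool units [ 0.08 -0.08  3.71]
orange [ 293.   91. 2550.] [ 0.7081 -0.2194] tool units [2.44 0.37 3.71]
orange [ 205.   44. 2356.] [ 0.7222 -0.133 ] tool units [ 3.53 -1.53  3.71]
orange [318.   9. 913.] [ 0.7866 -0.2134] tool units [4.33 0.92 3.71]
red [ 210.  332. 1040.] [ 0.475  -0.2228] tool units [-3.05 -1.6   3.71]
blue [ 109.  146. 1470.] [ 0.606  -0.0697] tool units [ 1.36 -4.03  3.7 ]
tip [0.54359084 0.16328645] base [0.54652179 0.16644835]
```

Emit:
carry_out(
  commands=[
    [[0.07, -0.08, 0.5, 0, 0, 0], [0, 0, 0.8, 0, 0, 0], [0, 0, 0.8, 0, 0, 0], [0, 0, 0.6, 0, 0, 0], [0, 0, 0.5, 0, 0, 0], [0, 0, 0.3, 0, 0, 0], [0, 0, 0.13, 0, 0, 0], [0, 0, 0, 0, 0, 0], [0, 0, 0, 0, 0, 0], [0, 0, 0, 0, 0, 0]],
  ],
)

```text
clock: 2.65
position: [0.6143, -0.2344, 0.0079]
ee_rot: [0.984, 0.18, 0.001, 0.001]
ft_force: [-0.2, -0.2, 0.5]
grip_width: 0.998
grasp_force: 0.0
```

Emit:
carry_out(
  commands=[
    [[0, 0, 0, 0, 0, 0], [0, 0, 0, 0, 0, 0], [0, 0, 0, 0, 0, 0], [0, 0, 0, 0, 0, 0], [0, 0, 0, 0, 0, 0], [0, 0, 0, 0, 0, 0], [0, 0, 0, 0, 0, 0], [0, 0, 0, 0, 0, 0], [0, 0, 0, 0, 0, 0], [0, 0, 0, 0, 0, 0], [0, 0, 0, 0, 0, 0], [0, 0, 0, 0, 0, 0]],
  ],
  hand=1,
  force=40,
)

```text
clock: 3.65
position: [0.6138, -0.234, 0.0071]
ee_rot: [0.984, 0.18, 0.0, 0.0]
ft_force: [-2.3, 1.2, 4.6]
grip_width: 0.556
grasp_force: 41.6
```

Emit:
carry_out(
  commands=[
    [[0, 0, -0.2, 0, 0, 0], [0, 0, -0.5, 0, 0, 0], [0, 0, -0.7, 0, 0, 0], [0, 0, -0.8, 0, 0, 0], [0, -0.3, -0.7, 0, 0, 0], [-0.03, -0.6, -0.5, 0, 0, 0], [-0.03, -0.8, -0.2, 0, 0, 0], [-0.03, -0.8, 0, 0, 0, 0], [-0.03, -0.8, 0, 0, 0, 0], [-0.03, -0.8, 0, 0, 0, 0], [-0.03, -0.8, 0, 0, 0, 0], [-0.03, -0.8, 0, 0, 0, 0], [-0.03, -0.8, 0, 0, 0, 0], [-0.03, -0.8, 0, 0, 0, 0], [-0.03, -0.8, 0, 0, 0, 0], [-0.03, -0.8, 0, 0, 0, 0], [-0.03, -0.8, 0, 0, 0, 0], [0, -0.2, 0, 0, 0, 0], [0, 0, 0, 0, 0, 0], [0, 0, 0, 0, 0, 0]],
  ],
)

```text
clock: 5.32
position: [0.4598, 0.1312, 0.1505]
ee_rot: [0.984, 0.18, 0.0, 0.0]
ft_force: [0.6, 0.2, -0.6]
grip_width: 0.558
grasp_force: 41.4
```

```bash
python3 - <<'E'
from h import *
p=camera_params("wrist");im=camera("wrist");cv2.imwrite("pics/w2.png",im[:,:,::-1]);o=get_obs()
np.save("w2p.npy",np.array([p,o],dtype=object),allow_pickle=True)
print(o["clock"],o["position"],o["ee_rot"],o["grip_width"],o["grasp_force"],o["joint_pos"].round(2))
E
```

```text
5.3667 [0.46009024 0.13036077 0.15031352] [9.83761040e-01 1.79482840e-01 1.45428702e-04 3.23330895e-04] 0.5598820078587781 41.35292099788785 [ 0.19  0.12 -0.59  1.91  0.07  1.13 -1.64]
```

View pics/w2.png

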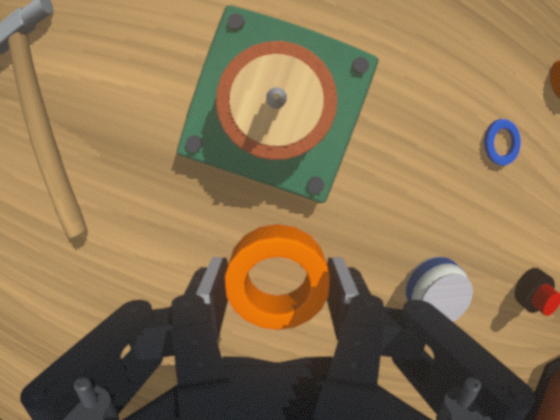

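The wrist picture shows the wheel and the spindle tip at (277,97), and the held ring lying level at (278,277). The tin is at (443,287), the blue ring at (503,142) and the cap at (540,293). I'll work out the spindle and ring axes.

```bash
python3 - <<'E'
from h import *
p,o=np.load("w2p.npy",allow_pickle=True);im=cv2.imread("pics/w2.png")
hsv=cv2.cvtColor(im,cv2.COLOR_BGR2HSV)
print(hsv[97,277],hsv[97,250],hsv[150,277],hsv[97,225],hsv[250,278],hsv[285,240])
def circ(P):
    A=np.c_[2*P[:,:2],np.ones(len(P))];s=np.linalg.lstsq(A,(P[:,:2]**2).sum(1),rcond=None)[0];return s[:2],np.sqrt(s[2]+s[0]**2+s[1]**2)
def fit(name,m,z,box):
    mm=np.zeros_like(m);x0,y0,x1,y1=box;mm[y0:y1,x0:x1]=m[y0:y1,x0:x1]
    mm=cv2.morphologyEx(mm,cv2.MORPH_OPEN,np.ones((3,3)))
    cs,_=cv2.findContours(mm,cv2.RETR_EXTERNAL,cv2.CHAIN_APPROX_NONE)
    c=cv2.convexHull(max(cs,key=cv2.contourArea))[:,0]
    q=np.array([wplane(p,u,z) for u in c]);C,r=circ(q);res=np.abs(np.linalg.norm(q[:,:2]-C,axis=1)-r).max()
    print(name,C.round(4),"r",r.round(4),"res",res.round(4));return C
gray=cv2.inRange(hsv,(0,0,0),(180,80,200))
fit("spindle",gray,.085,(262,84,292,112))
red=cv2.inRange(hsv,(0,110,40),(12,255,255))
W=fit("wheel",red,.055,(200,30,350,165))
light=cv2.inRange(hsv,(13,40,120),(30,160,255));fit("disc",light,.055,(222,48,332,152))
org=cv2.inRange(hsv,(5,200,90),(16,255,255))
R=fit("ring top",org,.163,(215,220,340,335))
hole=cv2.bitwise_not(org);fit("hole bottom?",hole,.145,(246,254,308,306))
for n in ("wheel",): print("move tool units from ring",(intool(o,[*W,.15])-intool(o,[*R,.15])).round(2),"from tcp",intool(o,[*W,.062]).round(2))
E
```

```text
[ 18  92 133] [ 20  97 228] [ 10 156 165] [ 10 157 169] [ 15 244 228] [ 15 244 230]
spindle [0.5416 0.1612] r 0.0066 res 0.0006
wheel [0.5418 0.1613] r 0.0436 res 0.0004
disc [0.542  0.1613] r 0.0343 res 0.0003
ring top [0.4627 0.1307] r 0.0255 res 0.0022
hole bottom? [0.4563 0.128 ] r 0.0131 res 0.0022
move tool units from ring [ 2.12 -0.02  0.  ] from tcp [ 2.18 -0.    2.21]
```

Emit:
carry_out(
  commands=[
    [[0.3, 0, 0, 0, 0, 0], [0.6, 0, 0, 0, 0, 0], [0.6, 0, 0, 0, 0, 0], [0.45, 0, 0, 0, 0, 0], [0.2, 0, 0, 0, 0, 0], [0, 0, 0, 0, 0, 0], [0, 0, 0, 0, 0, 0], [0, 0, 0.3, 0, 0, 0], [0, 0, 0.5, 0, 0, 0], [0, 0, 0.3, 0, 0, 0], [0, 0, 0, 0, 0, 0], [0, 0, 0, 0, 0, 0]],
  ],
)

```text
clock: 6.37
position: [0.5393, 0.1614, 0.1055]
ee_rot: [0.984, 0.18, -0.001, 0.0]
ft_force: [0.1, 0.6, -0.7]
grip_width: 0.557
grasp_force: 41.4
```

Emit:
carry_out(
  commands=[
    [[0, 0, 0.3, 0, 0, 0], [0, 0, 0.3, 0, 0, 0], [0, 0, 0.2, 0, 0, 0], [0, 0, 0.15, 0, 0, 0], [0, 0, 0.1, 0, 0, 0], [0, 0, 0.05, 0, 0, 0], [0, 0, 0, 0, 0, 0], [0, 0, 0, 0, 0, 0], [0, 0, 0, 0, 0, 0]],
  ],
)

```text
clock: 7.12
position: [0.5403, 0.1619, 0.0622]
ee_rot: [0.984, 0.18, 0.0, -0.0]
ft_force: [0.8, -0.4, -0.4]
grip_width: 0.557
grasp_force: 41.4
```

Emit:
carry_out(
  commands=[
    [[0, 0, 0, 0, 0, 0], [0, 0, 0, 0, 0, 0], [0, 0, 0, 0, 0, 0], [0, 0, 0, 0, 0, 0], [0, 0, 0, 0, 0, 0], [0, 0, 0, 0, 0, 0], [0, 0, 0, 0, 0, 0], [0, 0, 0, 0, 0, 0], [0, 0, -0.2, 0, 0, 0], [0, 0, -0.4, 0, 0, 0], [0, 0, -0.6, 0, 0, 0], [0, 0, -0.6, 0, 0, 0], [0, 0, -0.5, 0, 0, 0], [0, 0, -0.2, 0, 0, 0], [0, 0, 0, 0, 0, 0]],
  ],
  hand=-1,
)

```text
clock: 8.37
position: [0.5412, 0.1623, 0.1645]
ee_rot: [0.984, 0.18, 0.002, 0.0]
ft_force: [0.9, -0.4, -0.6]
grip_width: 0.997
grasp_force: 0.0
```

Emit:
carry_out(
  commands=[
    [[-0.2, 0.35, 0, 0, 0, 0], [-0.4, 0.7, 0, 0, 0, 0], [-0.4, 0.7, 0, 0, 0, 0], [-0.4, 0.7, 0, 0, 0, 0], [-0.4, 0.7, 0, 0, 0, 0], [-0.4, 0.7, 0, 0, 0, 0], [-0.4, 0.7, 0, 0, 0, 0], [-0.4, 0.7, 0, 0, 0, 0], [-0.4, 0.7, 0, 0, 0, 0], [-0.4, 0.7, 0, 0, 0, 0], [-0.4, 0.7, 0, 0, 0, 0], [-0.4, 0.7, 0, 0, 0, 0], [-0.35, 0.35, 0, 0, 0, 0], [0, 0, 0, 0, 0, 0], [0, 0, 0, 0, 0, 0], [0, 0, 0, 0, 0, 0]],
  ],
)

```text
clock: 9.7
position: [0.4737, -0.2215, 0.1612]
ee_rot: [0.984, 0.18, -0.0, -0.001]
ft_force: [0.5, 0.1, 0.0]
grip_width: 0.997
grasp_force: 0.0
```

```bash
python3 - <<'E'
from h import *
p=camera_params("wrist");im=camera("wrist");cv2.imwrite("pics/w3.png",im[:,:,::-1]);o=get_obs()
s=camera("scene");s2=camera("side")
a=cv2.resize(im[:,:,::-1],(400,300));b=cv2.resize(s[180:290,320:440,::-1],(328,300))
cv2.imwrite("pics/c3.png",np.hstack([a,b]));cv2.imwrite("pics/s3.png",s2[:,:,::-1])
print(o["clock"],o["position"],o["ee_rot"])
for bl in blobs(im[:,:,::-1].copy(),(0,200,80),(4,255,255),100):
    X=wplane(p,bl[:2],.050);print(np.round(bl),X.round(4),intool(o,[X[0],X[1],.031]).round(2))
E
```

```text
9.75 [ 0.4740171  -0.22111478  0.1615088 ] [ 9.83530115e-01  1.80743668e-01 -2.59738194e-04 -4.14301344e-04]
[ 277.  211. 1312.] [ 0.4732 -0.2228  0.05  ] [-0.03  0.03  3.26]
```

View pics/c3.png

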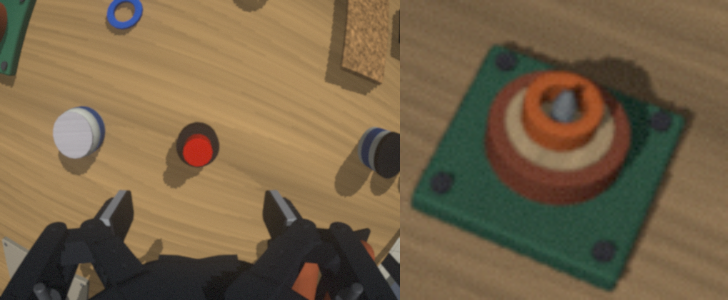

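The crop shows the spacer flat on the wheel with the spindle in its bore, and the cap knob is at (277,211) in the full wrist picture. A shoe shows below the gripper, so I'll check clearance before descending.

```bash
python3 - <<'E'
from h import *
S=camera_params("scene");D=camera_params("side");o=get_obs()
for n,P,L in (("scene",S,[(162,76),(183,72),(184,15),(95,68)]),("side",D,[(400,150),(480,140),(384,122)])):
    for u in L:
        for z in (0,.05): X=onplane(P,u,z);print(n,u,z,X[:2].round(3),"tool mm",(intool(o,[*X[:2],.03])*40).round(0)[:2])
p=camera_params("wrist")
for u in [(430,360),(440,400)]: X=wplane(p,u,.05);print("w",X.round(3),(intool(o,X)*40).round(0)[:2])
E
```

```text
scene (162, 76) 0 [ 0.351 -0.442] tool mm [-194.  162.]
scene (162, 76) 0.05 [ 0.395 -0.399] tool mm [-137.  139.]
scene (183, 72) 0 [ 0.316 -0.407] tool mm [-214.  117.]
scene (183, 72) 0.05 [ 0.363 -0.367] tool mm [-156.   96.]
scene (184, 15) 0 [ 0.129 -0.531] tool mm [-432.  167.]
scene (184, 15) 0.05 [ 0.188 -0.483] tool mm [-361.  143.]
scene (95, 68) 0 [ 0.402 -0.598] tool mm [-202.  326.]
scene (95, 68) 0.05 [ 0.443 -0.546] tool mm [-144.  292.]
side (400, 150) 0 [ 0.371 -0.431] tool mm [-171.  159.]
side (400, 150) 0.05 [ 0.377 -0.336] tool mm [-132.   73.]
side (480, 140) 0 [ 0.147 -0.544] tool mm [-421.  185.]
side (480, 140) 0.05 [ 0.171 -0.44 ] tool mm [-361.   97.]
side (384, 122) 0 [ 0.424 -0.604] tool mm [-183.  340.]
side (384, 122) 0.05 [ 0.425 -0.495] tool mm [-143.  238.]
w [ 0.37  -0.448  0.05 ] [-178.  175.]
w [ 0.309 -0.514  0.05 ] [-259.  214.]
```

The shoe is over 200 mm away, so it's clear. I'll descend on the knob and grip it.

Emit:
carry_out(
  commands=[
    [[-0.02, 0.03, 0.4, 0, 0, 0], [0, 0, 0.7, 0, 0, 0], [0, 0, 0.7, 0, 0, 0], [0, 0, 0.6, 0, 0, 0], [0, 0, 0.5, 0, 0, 0], [0, 0, 0.3, 0, 0, 0], [0, 0, 0.03, 0, 0, 0], [0, 0, 0, 0, 0, 0], [0, 0, 0, 0, 0, 0], [0, 0, 0, 0, 0, 0]],
  ],
)

```text
clock: 10.68
position: [0.4745, -0.2242, 0.0343]
ee_rot: [0.984, 0.18, 0.001, 0.001]
ft_force: [-1.3, -0.3, -0.1]
grip_width: 1.001
grasp_force: 0.0
```

Emit:
carry_out(
  commands=[
    [[0, 0, 0, 0, 0, 0], [0, 0, 0, 0, 0, 0], [0, 0, 0, 0, 0, 0], [0, 0, 0, 0, 0, 0], [0, 0, 0, 0, 0, 0], [0, 0, 0, 0, 0, 0], [0, 0, 0, 0, 0, 0], [0, 0, 0, 0, 0, 0], [0, 0, 0, 0, 0, 0], [0, 0, 0, 0, 0, 0], [0, 0, 0, 0, 0, 0], [0, 0, 0, 0, 0, 0], [0, 0, 0, 0, 0, 0]],
  ],
  hand=1,
  force=40,
)

```text
clock: 11.77
position: [0.4737, -0.224, 0.0333]
ee_rot: [0.984, 0.18, 0.0, 0.0]
ft_force: [-1.5, 0.9, 5.4]
grip_width: 0.38
grasp_force: 39.7
```

Emit:
carry_out(
  commands=[
    [[0, 0, -0.2, 0, 0, 0], [0, 0, -0.5, 0, 0, 0], [0, 0, -0.7, 0, 0, 0], [0, 0, -0.8, 0, 0, 0], [0, 0, -0.8, 0, 0, 0], [0.1, -0.3, -0.5, 0, 0, 0], [0.2, -0.6, -0.2, 0, 0, 0], [0.25, -0.8, 0, 0, 0, 0], [0.25, -0.8, 0, 0, 0, 0], [0.25, -0.8, 0, 0, 0, 0], [0.25, -0.8, 0, 0, 0, 0], [0.25, -0.8, 0, 0, 0, 0], [0.25, -0.8, 0, 0, 0, 0], [0.25, -0.8, 0, 0, 0, 0], [0.25, -0.8, 0, 0, 0, 0], [0.25, -0.8, 0, 0, 0, 0], [0.2, -0.3, 0, 0, 0, 0], [0, 0, 0, 0, 0, 0], [0, 0, 0, 0, 0, 0], [0, 0, 0, 0, 0, 0]],
  ],
)

```text
clock: 13.43
position: [0.4575, 0.1282, 0.1809]
ee_rot: [0.984, 0.179, -0.0, 0.0]
ft_force: [-0.2, -1.1, -0.1]
grip_width: 0.378
grasp_force: 39.9
```

```bash
python3 - <<'E'
from h import *
p=camera_params("wrist");im=camera("wrist");cv2.imwrite("pics/w4.png",im[:,:,::-1]);o=get_obs()
print(o["clock"],o["position"],o["ee_rot"],o["grip_width"],o["grasp_force"])
b0=im[:,:,::-1].copy()
for bl in blobs(b0,(0,200,80),(4,255,255),100):
    X=wplane(p,bl[:2],o["position"][2]+.02);print("knob",np.round(bl),X.round(4))
for bl in blobs(b0,(5,190,100),(16,255,255),300):
    X=wplane(p,bl[:2],.07);print("orange",np.round(bl),X.round(4))
print("tool units to spindle",intool(o,[.5418,.1613,.108]).round(2))
E
```

```text
13.4833 [0.45754012 0.12790869 0.18087311] [ 9.83840045e-01  1.79049309e-01 -1.49718188e-04  2.97863897e-04] 0.382829497994514 39.881025552749634
knob [ 277.  284. 4702.] [0.4628 0.1287 0.2009]
orange [ 274.   99. 3072.] [0.5399 0.1602 0.07  ]
orange [548.  76. 818.] [ 0.683  -0.0757  0.07  ]
tool units to spindle [ 2.27 -0.04  1.82]
```

View pics/w4.png

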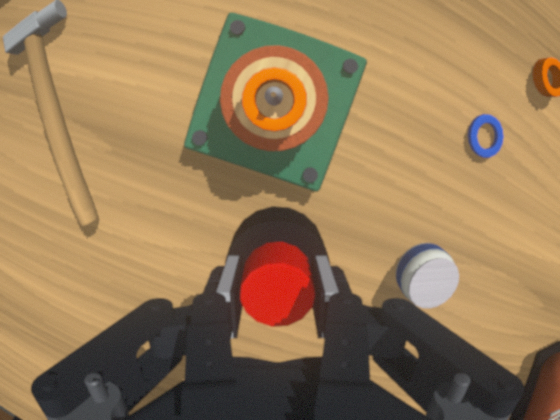

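The cap is held upright with its knob at (277,284), and the seated spacer is at (274,99) with the spindle at (275,96). Now I'll move over and lower the cap.

Emit:
carry_out(
  commands=[
    [[0.3, -0.04, 0, 0, 0, 0], [0.6, 0, 0, 0, 0, 0], [0.6, 0, 0, 0, 0, 0], [0.5, 0, 0, 0, 0, 0], [0.23, 0, 0, 0, 0, 0], [0, 0, 0, 0, 0, 0], [0, 0, 0, 0, 0, 0], [0, 0, 0.3, 0, 0, 0], [0, 0, 0.4, 0, 0, 0], [0, 0, 0.2, 0, 0, 0], [0, 0, 0, 0, 0, 0], [0, 0, 0, 0, 0, 0]],
  ],
)

```text
clock: 14.48
position: [0.5397, 0.162, 0.1446]
ee_rot: [0.984, 0.18, -0.0, 0.0]
ft_force: [-0.7, -0.5, 0.1]
grip_width: 0.38
grasp_force: 39.9
```

Emit:
carry_out(
  commands=[
    [[0, 0, 0.2, 0, 0, 0], [0, 0, 0.25, 0, 0, 0], [0, 0, 0.2, 0, 0, 0], [0, 0, 0.13, 0, 0, 0], [0, 0, 0.08, 0, 0, 0], [0, 0, 0.04, 0, 0, 0], [0, 0, 0, 0, 0, 0], [0, 0, 0, 0, 0, 0], [0, 0, 0, 0, 0, 0]],
  ],
)

```text
clock: 15.23
position: [0.5405, 0.1624, 0.1091]
ee_rot: [0.984, 0.18, 0.0, 0.0]
ft_force: [-0.2, 0.8, -0.7]
grip_width: 0.38
grasp_force: 40.0
```

Emit:
carry_out(
  commands=[
    [[0, 0, 0.03, 0, 0, 0], [0, 0, 0, 0, 0, 0], [0, 0, 0, 0, 0, 0]],
  ],
)

```text
clock: 15.48
position: [0.5407, 0.1625, 0.1084]
ee_rot: [0.984, 0.18, 0.0, 0.0]
ft_force: [-1.7, -0.5, 4.9]
grip_width: 0.381
grasp_force: 40.3
```

Emit:
carry_out(
  commands=[
    [[0, 0, 0, 0, 0, 0], [0, 0, 0, 0, 0, 0], [0, 0, 0, 0, 0, 0], [0, 0, 0, 0, 0, 0], [0, 0, 0, 0, 0, 0], [0, 0, 0, 0, 0, 0], [0, 0, 0, 0, 0, 0], [0, 0, 0, 0, 0, 0], [0, 0, 0, 0, 0, 0], [0, 0, -0.2, 0, 0, 0], [0, 0, -0.5, 0, 0, 0], [0, 0, -0.7, 0, 0, 0], [0, 0, -0.7, 0, 0, 0], [-0.3, 0, -0.4, 0, 0, 0], [-0.6, 0, 0, 0, 0, 0], [-0.7, 0, 0, 0, 0, 0], [-0.5, 0, 0, 0, 0, 0], [0, 0, 0, 0, 0, 0], [0, 0, 0, 0, 0, 0], [0, 0, 0, 0, 0, 0]],
  ],
  hand=-1,
)

```text
clock: 17.15
position: [0.4624, 0.1327, 0.2083]
ee_rot: [0.984, 0.18, 0.001, 0.0]
ft_force: [0.2, 1.2, -0.2]
grip_width: 1.004
grasp_force: 0.0
```

```bash
python3 - <<'E'
from h import *
w=camera("wrist");s=camera("scene");d=camera("side")
A=cv2.resize(s[170:300,310:450,::-1],(323,300));B=cv2.resize(d[220:330,240:360,::-1],(327,300))
cv2.imwrite("pics/c5.png",np.hstack([A,B])); print(get_obs()["clock"])
E
```

```text
17.3
```

View pics/c5.png

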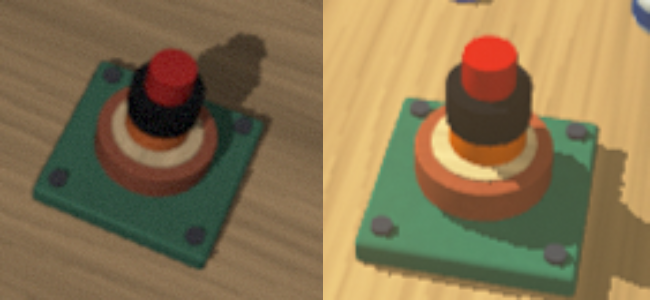

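Both crops show the cap upright and flat on the orange spacer on the wheel, with the gripper clear. Cap knob is at (172,75) in the scene crop and (490,65) in the side crop.

```bash
python3 -c "
from workcell import *
print(hand_in())"
```

```text
the job is handed in; nothing more can be done
None
```

The job is handed in: the spacer lies flat on the wheel, the cap sits flat on the spacer, the blue ring was left alone and the gripper is open and clear, at about 17 s on the clock.

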